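Offer up the gate of a compass cradle to its hinge and hold it for pinning

ROBOT

A 7-joint arm with a two-finger parallel gripper is mounted at the origin on the work surface. World frame = base frame: x ahead of the robot, y to its left, z up, the work surface at z = 0. Lengths are in mm, angles in rad, forces in N, time in s.
With the tool pointing down it reaches from about 400 to 875 mm from the base axis. Payload 4.4 kg.
Tool frame: the origin (TCP) lies between the finger pads; the fingertips stand ctrl.tip_reach ahead of it and the grasp point (between the pads) lies 8 mm behind it (ctrl.tip_reach is the distance from the TCP to the fingertips, in mm); z points along the fingers, y is the direction in which the jaws open and shut (so a half turn about z gives the same grasp; the last joint's range is limited). The gripper opens to 85 mm and grips with 20 to 120 N. Pads are 22 mm wide; open, the fingers measure 114 mm over their backs; the gripper's body (76 mm by 85 mm) begins 54 mm behind the grasp point. The pads swing forward as they close: fully open they stand 13 mm farther back than shut.
Start: joints at [1.139, 0.628, 0.038, 1.517, -0.027, 0.996, -0.02], TCP at [232.53, -606.999, 242.313] pointing down, gripper open.
Joint ranges: [-3.06, 3.06], [-0.37, 2.12], [-1.25, 1.32], [0.18, 2.47], [-1.1, 4.24], [0.23, 1.98], [-2.94, 2.94]. Speed limits (rad/s): [2.57, 2.57, 3.14, 3.14, 3.14, 3.14, 3.14].

INTERFACE

Orientations are given as [roll, pitch, yaw] about the fixed x, y, z axes, in that order (R = Rz(yaw) Ry(pitch) Rx(roll)).
In Python, from cell import status, viewer, order, ctrl gives the robot as it stands.
- The arm moves only by the tool play_rows, never from a script. Its argument "series" is a list of rows, each a list of 5 numbers: the shift along the tool's x, y, z in cm, then the turn about the tool's z in degrees, then the closure, from 0 (fully open) to 1 (shut). In form: [[x, y, z, yaw, gripper], ...]. A call has 1 to 8 rows; each row is the pose to reach, as a shift and turn from the pose commanded when the call began, along the tool's axes at that moment; what a row does not reach only later rows make up. A row lasts 1/10 s, in which the tool goes at most 50 mm and 8.59 degrees, less where a joint would pass 70% of its speed; a pose out of reach is approached as far as the arm can. A call with a gripper value outside its range is refused whole. The fingers move at their own pace and stop on an object; the grip force is fixed at half the most. Time passes only in rows, so rows that repeat a pose let the fingers close. It gives the time, the measured TCP pose, the force and the opening at its end, in the units of the state.
- status.read_state(): the state, without advancing time (a new reading comes with each control period).
- viewer.get_image(name): name is "scene" or "top" or "wrist"; returns a dict with "img" (384x512x3 uint8, red, green, blue), "vfov" (degrees; the focal length in pixels is half the picture's height over the tangent of half this angle, whatever the lens; pixels are square), "cx", "cy" (the principal point, pixels), "rvec" (rotation vector, rad) and "tvec" (3), from world to camera coordinates, as OpenCV has them; the wrist camera has in their place "tool_from_camera" (4x4, takes a point from camera to tool coordinates, whose origin is the TCP and whose axes are the flange's). Camera axes: x right, y down, z forward; pixel columns grow to the right and rows downward; lengths in mm; the calibration is good to about 2 mm. The wrist camera is an equidistant fisheye: a pixel r from the principal point sees the ray r / f radians off the axis. A picture is of the moment at which its call begins: read the wrist's pose just before it. There is no depth.
- order.finish_job(): hands the job in, once; it reports no verdict.
The state is a dict: "clock": time; "qpos": joint angles; "qd": joint speeds; "tau": joint torques, N m; "eef_pos": TCP position; "tool_rot": TCP orientation; "force": force on the tool from outside, world axes, zero at the start; "torque": the same for the moment, N m; "width": finger opening in mm.
Only numpy, scipy, OpenCV 4.12 (cv2) and the standard library are available. Lean on these libraries where they do the work, as an engineer would, in place of code of your own. Each camera call takes 0.05 s, during which the arm holds its last target. There are 200 camera calls.

TASK

I am about to tap the hinge pin into the compass cradle with the mallet, so first take the blue ruler compass out of the cradle and, without dropping it, stand it on edge, fully down, in a free slot of the wooden rack, and leave it there. Then take the aluminium gate out of the rack and lower its knuckle between the cradle's two hinge knuckles, gate upright with its black pads facing the compass seat, until the holes are in line for the pin. Finish while still holding the gate there in the gripper, steady and hanging free, not resting on the cradle; leave the pin and everything else where it is.

Things in the scene. Friction and masses are not known exactly. Their poses are not given: they have to be found in the camera images.
- cradle: The compass cradle, a grey casting fixed to the bench. Origin on the bench under the compass seat; z up. Base 90 mm in x, 12 mm thick, y from -68 to +102 mm. Hinge on the +x side (see cradle_bore). At the +y end, beyond the gate's place, a brass cam lock bolt, drawn back (y over 57 mm, 83 mm high) with its bracket, and a stainless clamp knob.
- cradle_seat (a point): Middle of the seat floor, 20 mm above the cradle's origin. The compass stands here on edge, plane x = 0, between two back posts (14 mm square, y = +-45 mm, faces at x = -4 mm, tops 50 mm above this point, 76 mm free between) and two low lips (x = 4.5 to 9.5 mm, 12 mm high, same y).
- cradle_bore (a point): Middle of the cradle's hinge axis, 22 mm to +x of the cradle's origin, 27 mm above the bench; axes as the cradle's, hinge axis = y. Two fixed knuckles (tubes 16 mm outside, 8.8 mm bore, 25 mm long) lie on it either side of a 45 mm gap centred here. The saddle under the gap is 11 mm below the axis: a 16 mm knuckle in line has 3 mm free under it.
- gate: The loose gate, an aluminium hinge leaf of 0.2 kg, standing in the rack knuckle down. Origin at the middle of its knuckle's bore; y along the bore, z up the plate, x through it. Knuckle: tube 16 mm outside, 8.8 mm bore, 40 mm long. Plate 8 mm thick, 110 mm wide, from 12 to 80 mm above the origin; beside the knuckle its lower edge (12 mm) rests on the slot's floor.
- gate_grip (a point): Middle of the gate's solid top bar (46 to 80 mm above its origin, 8 mm thick), the place to grip; 63 mm above the gate's origin. Below the bar is a sight window 34 x 22 mm.
- gate_pads (a point): Point midway between the tips of the gate's two black pads (10 mm diameter, 14 mm long, on the gate's -x face at y = +-24 mm): 18 mm to -x and 35 mm up from the gate's origin. With the gate in place they point to the compass seat (-x of the cradle).
- compass: The blue acrylic ruler compass, 0.08 kg, standing on a long edge in the cradle. Origin at the middle of that edge, mid-thickness of the base plate; y along it, z up, x through it. Base plate 6 mm thick, 125 long, 58 high; on its -x face a black bezel, 50 mm diameter, 6 deep, centre y = +8, z = 29 mm. Over bezel and plate it is 12 mm thick (x = -9 to +3).
- rack: The beech slotted rack fixed to the bench, 176 mm in x, 100 in y, 64 high; origin on the bench under its middle, z up. Two cheeks (16 mm thick, at y = +-40 mm, 64 mm between) have four slots running along y, 44 mm apart in x, 10.5 mm wide, mouths rounded to about 20 mm, floor 32 mm above the bench, 32 mm deep. Between the cheeks it is open down to 8 mm.
- rack_slot0 (a point): Middle of the floor of rack slot 0 (counted along +x of the rack), 32 mm above the bench, midway between the cheeks; axes as the rack's, x across the slot. A thing standing in the slot may lean by up to about 0.15 rad.
- rack_slot1 (a point): Middle of the floor of rack slot 1 (counted along +x of the rack), 32 mm above the bench, midway between the cheeks; axes as the rack's, x across the slot. A thing standing in the slot may lean by up to about 0.15 rad.
- rack_slot2 (a point): Middle of the floor of rack slot 2 (counted along +x of the rack), 32 mm above the bench, midway between the cheeks; axes as the rack's, x across the slot. A thing standing in the slot may lean by up to about 0.15 rad.
- rack_slot3 (a point): Middle of the floor of rack slot 3 (counted along +x of the rack), 32 mm above the bench, midway between the cheeks; axes as the rack's, x across the slot. A thing standing in the slot may lean by up to about 0.15 rad.
- template: A yellow plate with a green ring, 7 x 110 x 70 mm, standing in another slot of the rack; origin at the middle of its lower edge, axes as the gate's. To be left alone.
- hinge_pin (a joint): The stainless hinge pin, 8 mm thick, with a 24 mm knob head, lying in the -y knuckle of the cradle and sticking out to -y, its head's end 137 mm from the hinge's middle, 27 mm above the bench. Slides stiffly (4 N); 0 m as set, grows as it is pushed in; at 0 its nose is 28 mm from the middle, clear of the gap. To be left alone.
- bezel_a: A grey aluminium bezel ring, 60 mm across, 9 mm high, loose on the bench; origin at the middle of its underside. To be left alone.
- bezel_b: A second bezel ring, the same. To be left alone.
- mallet: The round beech mallet, standing on its head's face (72 mm diameter, 85 mm high), handle level to +y, reaching 199 mm from the origin, 43 mm up; origin under the head. To be left alone.
There are look-alikes about, which are no part of the job. What is meant by the compass is not red, and is the larger of those in its own colour. Several things have the shape of the gate; the one meant has the colours described above.

How it is judged (in metres and radians):
On the way:
1. the compass stands on edge, fully down, in a slot of the rack, let go and at rest (((x of compass in the frame of rack_slot0 between -0.007 and 0.007 m and y of compass in the frame of rack_slot0 between -0.02 and 0.02 m and z of compass in the frame of rack_slot0 between -0.004 and 0.004 m) or (x of compass in the frame of rack_slot1 between -0.007 and 0.007 m and y of compass in the frame of rack_slot1 between -0.02 and 0.02 m and z of compass in the frame of rack_slot1 between -0.004 and 0.004 m) or (x of compass in the frame of rack_slot2 between -0.007 and 0.007 m and y of compass in the frame of rack_slot2 between -0.02 and 0.02 m and z of compass in the frame of rack_slot2 between -0.004 and 0.004 m) or (x of compass in the frame of rack_slot3 between -0.007 and 0.007 m and y of compass in the frame of rack_slot3 between -0.02 and 0.02 m and z of compass in the frame of rack_slot3 between -0.004 and 0.004 m)) and angle between compass's own z axis and vertical below 0.3 rad and contact force between the fingers and compass below 0.1 N and linear speed of compass below 0.02 m/s), for 0.3 s.
At the end, for the whole second after the job is handed in: Gate held (over 3 N), still, upright within 0.1 rad, pads to the seat, bore within 2.5 mm of the hinge axis in height and fore and aft, parallel within 0.05 rad, under 2 N on the cradle; compass let go on a slot floor (7 mm across, 20 along, 4 in height, tilt under 0.3 rad) (all of step 1 and x of gate in the frame of cradle_bore between -0.0025 and 0.0025 m and y of gate in the frame of cradle_bore between -0.0032 and 0.0032 m and z of gate in the frame of cradle_bore between -0.0025 and 0.0025 m and angle between the y axis of gate and the y axis of cradle_bore, either way round below 0.05 rad and angle between gate's own z axis and vertical below 0.1 rad and x of gate_pads in the frame of cradle_bore below -0.01 m and contact force between the fingers and gate above 3 N and contact force between gate and cradle below 2 N and linear speed of gate below 0.01 m/s and angular speed of gate below 0.1 rad/s); the arm keeps its last pose, push and grip.
It fails at once if the compass was let fall (over 0.5 m/s while the fingers do not touch it) (contact force between the fingers and compass below 0.05 N and linear speed of compass above 0.5 m/s).
It fails at once if the hinge pin was pushed in by more than 6 mm (value of joint hinge_pin above 0.006 m).
It fails at once if a bezel, the mallet or the yellow template was moved by more than 25 mm (distance of any of bezel_a, bezel_b, mallet, template from where it was at the start of the episode above 0.025 m).
It also fails if it takes over 67 s, if anything falls off the work surface, if the arm or the gripper's body presses on something with over 40 N, if the wrist force passes 120 N, or if a joint passes its speed limit or range.

## Working session

There is one attempt and no reset: what is moved stays moved. The work goes in short steps, Python scripts to look and compute and a tool call to move; the robot and the scene stay as the last step left them, time stands still between calls to the robot, and variables do not carry over. Pictures are saved under pics/ and viewed, about 8 in all and at most 12, crops included, and the job is handed in when it is done.

Besides the shell and the picture viewer there is one more tool, called by a JSON object that holds its "fn" and its "kwargs". play_rows: Moves the arm, as the interface text tells. Its arguments: {"type":"object","properties":{"series":{"type":"array","items":{"type":"array","items":{"type":"number"}}}},"required":["series"]}

```bash
mkdir -p pics; cat > h.py <<'E'
import numpy as np, cv2
from scipy.spatial.transform import Rotation as R
from cell import status, viewer, order, ctrl
def grab(n):
    s=status.read_state(); d=viewer.get_image(n); d['s']=s; return d
def save(d,name): cv2.imwrite('pics/'+name,d['img'][:,:,::-1])
def foc(d): return d['img'].shape[0]/2/np.tan(np.radians(d['vfov'])/2)
def cam(d):
    if 'rvec' in d:
        Rm=cv2.Rodrigues(np.array(d['rvec'],float))[0]; return Rm.T,-Rm.T@np.array(d['tvec'],float).ravel()
    s=d['s']; T=np.array(d['tool_from_camera']); Rt=R.from_euler('xyz',s['tool_rot']).as_matrix()
    return Rt@T[:3,:3], Rt@T[:3,3]+np.array(s['eef_pos'])
def ray(d,u,v):
    f=foc(d); Rm,o=cam(d); x,y=u-d['cx'],v-d['cy']
    if 'rvec' in d: c=np.array([x/f,y/f,1])
    else:
        r=np.hypot(x,y)+1e-9; t=r/f; c=np.array([np.sin(t)*x/r,np.sin(t)*y/r,np.cos(t)])
    c=Rm@c; return o,c/np.linalg.norm(c)
def onz(d,u,v,z):
    o,c=ray(d,u,v); return o+c*(z-o[2])/c[2]
def proj(d,p):
    f=foc(d); Rm,o=cam(d); c=Rm.T@(np.array(p,float)-o)
    if 'rvec' in d: return np.array([d['cx']+f*c[0]/c[2],d['cy']+f*c[1]/c[2]])
    r=np.hypot(c[0],c[1])+1e-9; t=np.arctan2(r,c[2]); return np.array([d['cx']+f*t*c[0]/r,d['cy']+f*t*c[1]/r])
def tri(d1,p1,d2,p2):
    o1,a=ray(d1,*p1); o2,b=ray(d2,*p2)
    k=np.linalg.lstsq(np.c_[a,-b],o2-o1,rcond=None)[0]
    q1,q2=o1+k[0]*a,o2+k[1]*b; return (q1+q2)/2, np.linalg.norm(q1-q2)
E
python3 - <<'E'
from h import *
a=grab('scene');b=grab('top');w=grab('wrist')
cv2.imwrite('pics/a.png',cv2.resize(np.vstack([np.hstack([a['img'],b['img']])]),(800,300))[:,:,::-1])
save(a,'scene.png');save(b,'top.png');save(w,'w0.png')
for n,d in zip('stw',(a,b,w)): print(n,cam(d)[1],foc(d),cam(d)[0][:,2],d['cx'],d['cy'])
print(w['s'],ctrl.tip_reach, w['tool_from_camera'])
E
```

```text
s [1321.10251123  265.68675907  596.8550691 ] 390.05764845885477 [-0.79627485 -0.27721165 -0.53768026] 251.71862012954512 188.84362189913364
t [ 360.58145361  -24.71913476 1221.13181957] 427.46317108325155 [ 0.14514557 -0.00305031 -0.98940561] 251.2262279461653 187.90974743001644
w [ 307.4333777  -579.35829473  373.12855512] 297.3186396354542 [-0.29374932 -0.11068359 -0.94945273] 254.07291872663725 194.33330001106367
{'clock': 0.1, 'qpos': array([ 1.13916461,  0.62924436,  0.03845293,  1.51826035, -0.02700648,
        0.99628214, -0.019982  ]), 'qd': array([ 0.00043129, -0.00156997, -0.00045017, -0.00207474, -0.00147344,
        0.00040887,  0.0008645 ]), 'tau': array([ 2.87245661e-03, -5.64536119e+01,  1.23045925e+00, -1.93972081e+01,
        1.12797166e-02,  5.49600823e-03, -9.56237329e-07]), 'eef_pos': array([ 232.3585877 , -606.48184884,  241.48962486]), 'tool_rot': array([-3.13991663e+00,  1.53839444e-05,  3.65839769e-01]), 'force': array([0.36645864, 1.13183685, 0.06633779]), 'torque': array([ 0.03234562, -0.02963101, -0.09226062]), 'width': 85.85755522459843} 11.0 [[-4.54734489e-04 -9.49459012e-01 -3.13890709e-01  7.98075984e+01]
 [ 9.99999897e-01 -4.34728320e-04 -1.33733555e-04  1.30752500e+00]
 [-9.48265162e-06 -3.13890737e-01  9.49459112e-01 -1.31642534e+02]
 [ 0.00000000e+00  0.00000000e+00  0.00000000e+00  1.00000000e+00]]
```

View pics/top.png

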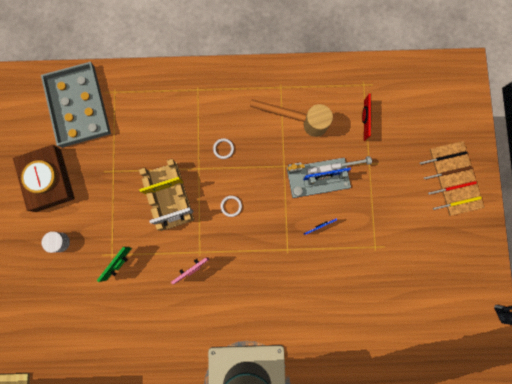

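View pics/scene.png

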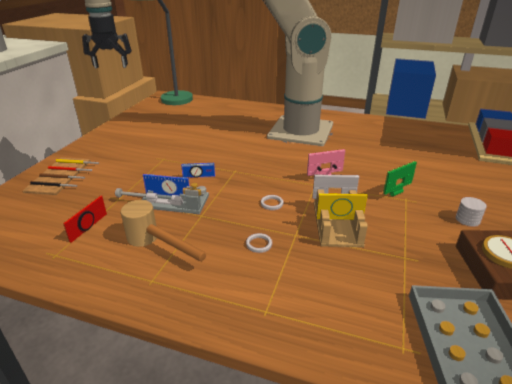

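The top view shows these candidates:
- **Compass:** blue in the cradle at (327,172), a smaller blue one loose at (321,227), and a red one at (367,117). I choose the one in the cradle.
- **Gate:** silver in the rack at (170,216), green at (115,264) and pink at (190,270). I choose the silver one; the yellow template is at (160,185).

In the scene view, the compass is at (166,186) and the gate at (336,185).

```bash
python3 - <<'E'
from h import *
b=grab('top');a=grab('scene');w=grab('wrist')
for n,p,z in [('cradle base L',(290,196),12),('cradle mid',(320,177),12),('comp',(327,172),75),('pinhead',(370,160),27),('rackmid',(165,195),64),('gate',(170,216),100),('templ',(160,185),100),('smallblue',(321,227),50)]:
    print(n,onz(b,*p,z).round(0))
c1=cv2.resize(b['img'][140:240,270:400],(390,300),interpolation=cv2.INTER_CUBIC)
c2=cv2.resize(b['img'][140:240,120:250],(390,300),interpolation=cv2.INTER_CUBIC)
c3=cv2.resize(a['img'][140:260,100:256],(390,300),interpolation=cv2.INTER_CUBIC)
c4=cv2.resize(a['img'][140:260,270:426],(390,300),interpolation=cv2.INTER_CUBIC)
cv2.imwrite('pics/c1.png',np.vstack([np.hstack([c1,c2]),np.hstack([c3,c4])])[:,:,::-1])
E
```

```text
cradle base L [ 511. -138.   12.]
cradle mid [ 564. -227.   12.]
comp [ 566. -236.   75.]
pinhead [ 606. -369.   27.]
rackmid [518. 208.  64.]
gate [457. 187. 100.]
templ [540. 214. 100.]
smallblue [ 419. -216.   50.]
```

View pics/c1.png

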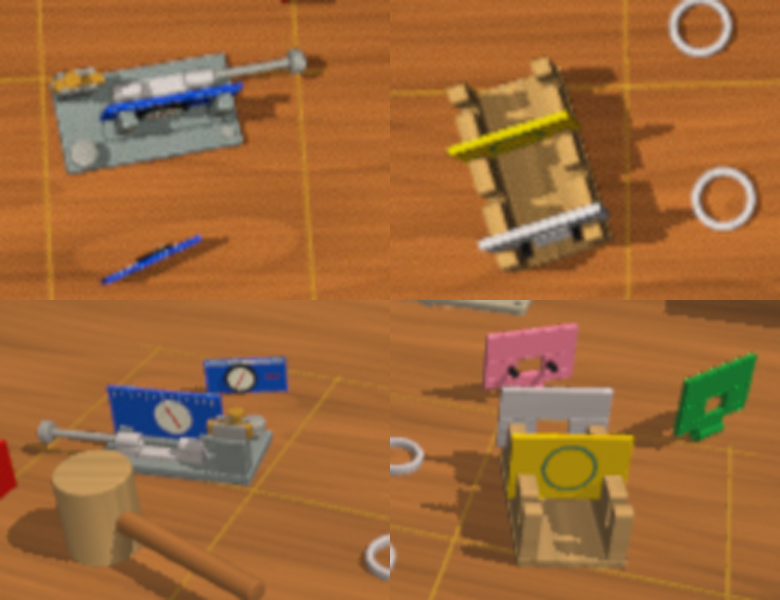

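Crop check: the compass in the cradle is the larger blue one, with its bezel towards the robot. The silver gate stands in the rack slot nearest the robot with its black pads facing -x. The template is two slots further on, so one slot between them and the farthest slot look free. I'm moving the wrist camera over the cradle.

{"fn": "play_rows", "kwargs": {"series": [[4.5,-2.7,0,-8,0],[9,-5.4,0,-16,0],[13.5,-8.1,0,-24,0],[18,-10.8,0,-32,0],[22.5,-13.5,0,-40,0],[27,-16.2,0,-48,0],[31.5,-18.9,0,-56,0],[36,-21.6,0,-64,0]]}}

```text
clock: 1.1
eef_pos: [480.2, -290.6, 242.6]
tool_rot: [3.141, 0.0, 1.488]
force: [0.1, 0.1, -0.2]
width: 85.4
```

{"fn": "play_rows", "kwargs": {"series": [[4,2.5,-1,-6,0],[8,5,-2,-12,0],[9.2,6.1,-2,-13,0],[9.2,6.1,-2,-13,0],[9.2,6.1,-2,-13,0]]}}

```text
clock: 1.6
eef_pos: [547.1, -207.2, 261.8]
tool_rot: [-3.14, 0.001, 1.708]
force: [-0.1, -0.0, -0.7]
width: 85.2
```

```bash
python3 - <<'E'
from h import *
w=grab('wrist'); print(w['s']['eef_pos'],w['s']['tool_rot'],w['s']['qpos'].round(2)); np.save('w1.npy',w,allow_pickle=True)
im=cv2.resize(w['img'],(768,576),interpolation=cv2.INTER_CUBIC)
cv2.imwrite('pics/w1.png',im[:,:,::-1])
E
```

```text
[ 547.05235823 -207.16971396  261.76882359] [-3.13962286e+00  7.82551461e-04  1.70789902e+00] [ 0.54  0.53 -0.35  1.67  0.21  0.98  0.25]
```

View pics/w1.png

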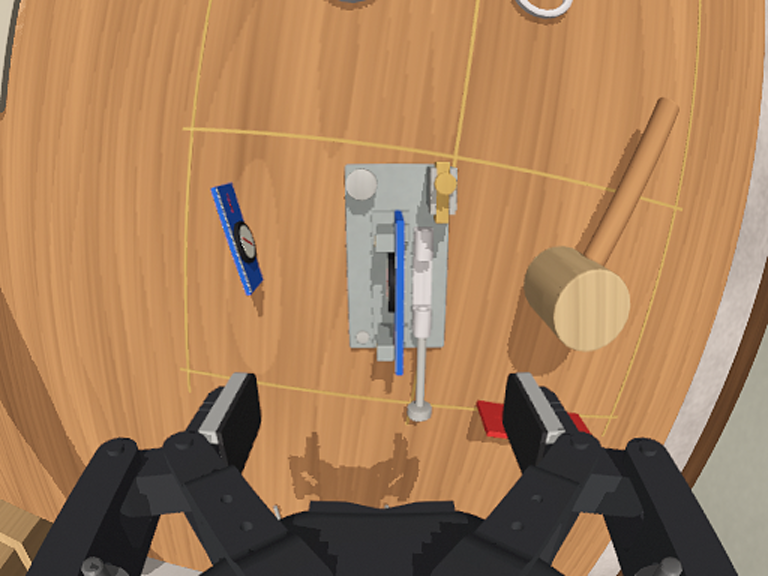

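The wrist view (2x1.5 upscaled pixels) shows the cradle base corners near (346,165), (456,164), (349,347) and (443,346). The blue compass's top edge runs (400,212)-(400,374), and the pin runs down from (422,340) to its head at (419,411).

```bash
cat > meas1.py <<'E'
from h import *
def run(w,sc=1.0):
    hsv=cv2.cvtColor(w['img'],cv2.COLOR_RGB2HSV)
    m=((hsv[...,0]>100)&(hsv[...,0]<130)&(hsv[...,1]>130)&(hsv[...,2]>50)).astype(np.uint8)
    n,l,st,c=cv2.connectedComponentsWithStats(m)
    for i in range(1,n):
        if st[i,4]>100: print('blue',st[i],c[i].round(1))
    return hsv,m
E
python3 - <<'E'
from meas1 import *
w=np.load('w1.npy',allow_pickle=True).item(); hsv,m=run(w)
# top edge of compass: per row the right-most blue column (+x face) and left
sub=m[135:260,250:285]
for r in range(140,254,8):
    c=np.where(sub[r-135])[0]+250
    if len(c): L,Rr=c[0],c[-1]+1; print(r,L,Rr,onz(w,L,r+.5,78).round(1),onz(w,Rr,r+.5,78).round(1))
print('ends',[onz(w,266.5,v,78).round(1) for v in (np.where(sub.any(1))[0][0]+135,np.where(sub.any(1))[0][-1]+136)])
s=hsv[...,1].astype(int)
# base edges: low saturation
for r in range(115,232,12):
    c=np.where(s[r,215:312]<70)[0]+215; print('base',r,c[0],c[-1]+1,onz(w,c[0],r+.5,12).round(1),onz(w,c[-1]+1,r+.5,12).round(1))
for r in range(235,284,5):
    c=np.where(s[r,269:296]<60)[0]+269
    if len(c): print('pin',r,c[0],c[-1]+1,onz(w,(c[0]+c[-1]+1)/2,r+.5,27).round(1))
for cc in (240,250,290):
    q=np.where(s[90:245,cc]<70)[0]+90; print('col',cc,q[0],q[-1]+1,onz(w,cc+.5,q[0],12).round(1),onz(w,cc+.5,q[-1]+1,12).round(1))
q=np.where(s[255:300,279]<60)[0]+255;print('pinend',q[0],q[-1]+1,onz(w,279.5,q[-1]+1,27).round(1))
print(hsv[225,265:300].tolist())
E
```

```text
blue [145 123  17  34 236] [153.3 136.5]
blue [141 125  34  72 354] [159.5 169.4]
blue [263 140   7 110 485] [266.1 193. ]
140 264 266 [ 551.8 -171.    78. ] [ 553.9 -170.7   78. ]
148 264 269 [ 553.1 -179.6   78. ] [ 558.4 -178.8   78. ]
156 265 269 [ 555.4 -188.1   78. ] [ 559.7 -187.5   78. ]
164 265 270 [ 556.7 -196.9   78. ] [ 562.1 -196.1   78. ]
172 265 269 [ 558.  -205.8   78. ] [ 562.3 -205.1   78. ]
180 264 269 [ 558.2 -214.9   78. ] [ 563.7 -214.1   78. ]
188 264 269 [ 559.6 -224.    78. ] [ 565.1 -223.3   78. ]
196 264 269 [ 560.9 -233.3   78. ] [ 566.5 -232.5   78. ]
204 264 269 [ 562.3 -242.8   78. ] [ 568. -242.   78.]
212 264 269 [ 563.8 -252.4   78. ] [ 569.5 -251.6   78. ]
220 264 269 [ 565.3 -262.2   78. ] [ 571.  -261.5   78. ]
228 265 269 [ 567.9 -272.2   78. ] [ 572.6 -271.5   78. ]
236 265 268 [ 569.5 -282.5   78. ] [ 573. -282.   78.]
244 265 268 [ 571.1 -293.1   78. ] [ 574.7 -292.6   78. ]
ends [array([ 554.4, -170.1,   78. ]), array([ 574.1, -300.3,   78. ])]
base 115 230 305 [ 507.7 -153.5   12. ] [ 602.5 -139.6   12. ]
base 127 230 305 [ 509.6 -168.9   12
[... 966 characters left out ...]
  -312.4   12. ]
col 250 109 232 [ 532.4 -141.9   12. ] [ 555.  -310.4   12. ]
col 290 112 232 [ 583.3 -138.2   12. ] [ 611.5 -302.9   12. ]
pinend 255 281 [ 607.7 -378.4   27. ]
[[109, 204, 212], [109, 201, 208], [109, 202, 212], [109, 190, 192], [111, 32, 161], [38, 12, 177], [45, 9, 168], [48, 7, 171], [54, 8, 157], [53, 8, 128], [45, 8, 128], [53, 8, 126], [45, 8, 129], [17, 12, 151], [11, 15, 186], [14, 14, 200], [14, 14, 203], [13, 16, 192], [14, 16, 175], [19, 12, 174], [45, 9, 173], [48, 7, 172], [48, 7, 174], [42, 7, 174], [45, 9, 174], [45, 9, 174], [48, 7, 173], [48, 7, 173], [42, 7, 173], [48, 7, 175], [81, 11, 162], [13, 111, 159], [14, 139, 194], [14, 136, 195], [14, 136, 197]]
```

Cradle frame fit: origin (565,-240.5), yaw 8.2°. Base width is 89.3 mm against 90, length 170 against 170, and the pin line is at x=22.6 against 22, so it agrees. I'm moving above the compass's bezel.

{"fn": "play_rows", "kwargs": {"series": [[-1.4,0.5,4,-0.3,0],[-2.7,1,8,-0.3,0],[-2.7,1,12,-0.3,0],[-2.7,1,12,-0.3,0],[-2.7,1,12,-0.3,0]]}}

```text
clock: 2.15
eef_pos: [560.7, -232.4, 142.4]
tool_rot: [-3.14, -0.0, 1.713]
force: [0.8, 0.8, 1.5]
width: 85.5
```

```bash
cat > tgt.py <<'E'
import sys
from h import *
# usage: tgt x y z yawdeg -> shift in cm along tool axes from the measured pose
t=[float(v) for v in sys.argv[1:]]; s=status.read_state()
Rt=R.from_euler('xyz',s['tool_rot']).as_matrix()
d=Rt.T@(np.array(t[:3])-s['eef_pos'])/10
print('at',s['eef_pos'].round(1),'yaw',np.degrees(s['tool_rot'][2]).round(2),'qd',abs(s['qd']).max().round(4),'F',s['force'].round(1),'w',round(s['width'],1),'t',s['clock'])
print('shift cm',d.round(2),'turn',-(t[3]-np.degrees(s['tool_rot'][2])).round(2))
E
python3 tgt.py 561 -233 57 98.2
```

```text
at [ 560.7 -232.4  142.4] yaw 98.12 qd 0.0457 F [0.8 0.8 1.5] w 85.5 t 2.15
shift cm [-0.06  0.03  8.54] turn -0.08
```

{"fn": "play_rows", "kwargs": {"series": [[-0.05,0,3,0,0],[-0.05,0,6,0,0],[-0.05,0,8.5,0,0],[-0.05,0,8.5,0,0],[-0.05,0,8.5,0,0],[-0.05,0,8.5,0,1],[-0.05,0,8.5,0,1],[-0.05,0,8.5,0,1]]}}

```text
clock: 2.95
eef_pos: [562.6, -232.1, 58.7]
tool_rot: [3.14, 0.001, 1.715]
force: [-0.3, 0.1, -0.3]
width: 44.0
```

{"fn": "play_rows", "kwargs": {"series": [[0,0,0,0,1],[0,0,0,0,1],[0,0,0,0,1],[0,0,0,0,1],[0,0,0,0,1]]}}

```text
clock: 3.45
eef_pos: [562.0, -231.7, 57.6]
tool_rot: [3.141, 0.0, 1.715]
force: [-0.3, 0.3, 4.9]
width: 10.6
```

Gripped; the 10.6 mm reading fits bezel plus plate. I'm lifting it and flying to a viewpoint for the rack.

{"fn": "play_rows", "kwargs": {"series": [[0,0,-2,0,1],[0,0,-5,0,1],[0,0,-9,0,1],[0,0,-13,0,1],[0,0,-17,0,1],[0,0,-21,0,1],[4,0,-23,-1,1],[8,0,-23,-2,1]]}}

```text
clock: 4.25
eef_pos: [551.9, -153.0, 290.2]
tool_rot: [3.136, 0.003, 1.747]
force: [0.2, 1.7, -1.0]
width: 11.0
```

{"fn": "play_rows", "kwargs": {"series": [[4,0,0,-1,1],[8,0,0,-2,1],[12,0,0,-3,1],[16,0,0,-4,1],[20,0,0,-5,1],[24,0,0,-6,1],[25.5,0.4,0,-6,1],[25.5,0.4,0,-6,1]]}}

```text
clock: 5.05
eef_pos: [508.2, 102.4, 287.1]
tool_rot: [3.141, -0.002, 1.86]
force: [1.4, -1.1, -1.1]
width: 11.1
```

```bash
python3 - <<'E'
from h import *
w=grab('wrist'); print(w['s']['eef_pos'],w['s']['tool_rot'],abs(w['s']['qd']).max(),w['s']['width']); np.save('w2.npy',w,allow_pickle=True)
im=cv2.resize(w['img'],(768,576),interpolation=cv2.INTER_CUBIC)
cv2.imwrite('pics/w2.png',im[:,:,::-1])
E
```

```text
[508.19637147 102.39220784 287.13761403] [ 3.14137951e+00 -1.65441321e-03  1.86016559e+00] 0.05536619911403223 11.118510304042102
```

View pics/w2.png

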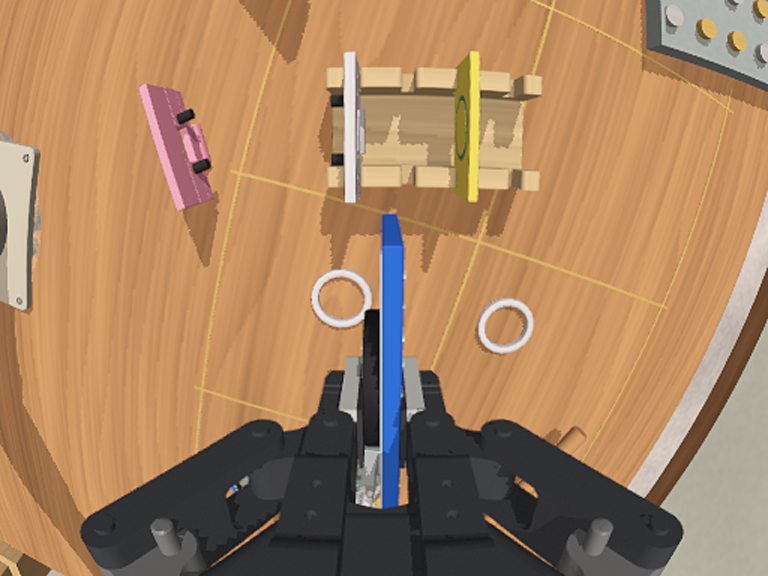

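The rack view (1.5x upscaled pixels) shows the gate at x≈350, the template at 468, and free slots at x≈408 and x≈516. The compass is held upright with the bezel on the left (-x). Next is an enlarged crop to read the post edges.

```bash
python3 - <<'E'
from h import *
w=np.load('w2.npy',allow_pickle=True).item()
im=cv2.resize(w['img'][30:145,210:370],(800,575),interpolation=cv2.INTER_NEAREST)
cv2.imwrite('pics/w2c.png',im[:,:,::-1])
print(cam(w)[1])
E
```

```text
[485.04235914 177.88092862 418.91094558]
```

View pics/w2c.png

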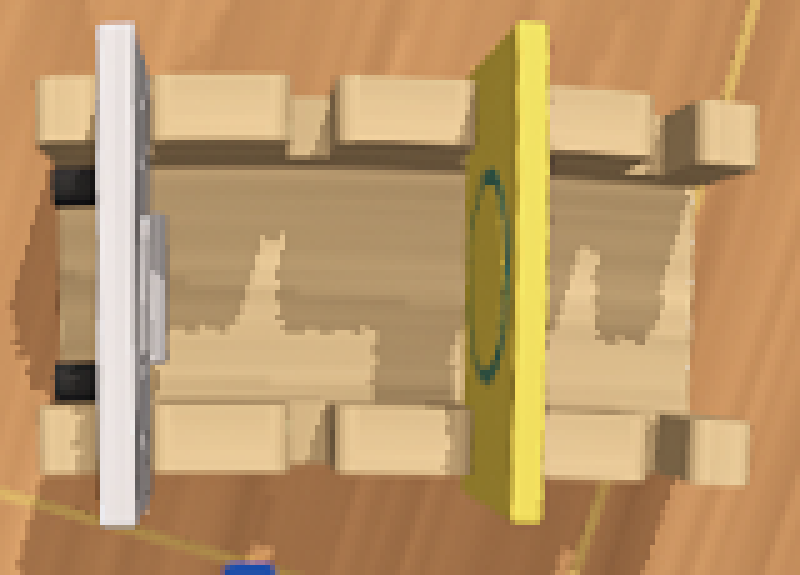

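```bash
python3 - <<'E'
from h import *
w=np.load('w2.npy',allow_pickle=True).item()
P=lambda x,y,z:onz(w,210+x/5,30+y/5,z)[:2].round(1)
c=dict(TL=(37,75),TR=(757,100),BL=(40,472),BR=(749,487),s1tl=(289,77),s1tr=(333,77),s1bl=(290,470),s1br=(331,470),s3tl=(651,92),s3tr=(694,101),s3bl=(646,480),s3br=(690,482))
q={k:P(*v,64) for k,v in c.items()}
for k in q: print(k,q[k])
print('mid',sum(q[k] for k in('TL','TR','BL','BR'))/4, 'L',np.linalg.norm(q['TR']-q['TL']),np.linalg.norm(q['BR']-q['BL']),'W',np.linalg.norm(q['TL']-q['BL']),np.linalg.norm(q['TR']-q['BR']))
ux=(q['TR']-q['TL']+q['BR']-q['BL']);uy=(q['TL']-q['BL']+q['TR']-q['BR']);print(np.degrees(np.arctan2(ux[1],ux[0])),np.degrees(np.arctan2(-uy[0],uy[1])))
for s in '13': print('slot',s,sum(q[k] for k in q if k[:2]=='s'+s)/4, np.linalg.norm(q[f's{s}tr']-q[f's{s}tl']),np.linalg.norm(q[f's{s}br']-q[f's{s}bl']))
# gate top z=100, left/right face of top edge, ends
g=dict(gt_l=(97,21),gt_r=(134,21),gb_l=(100,524),gb_r=(138,524)); 
for k in g: print(k,P(*g[k],100))
for k,v in dict(tt_l=(516,21),tt_r=(549,21),tb_l=(511,523),tb_r=(543,523)).items(): print(k,P(*v,102))
# compass in hand: bottom edge is at z = 57.6-20 below TCP
print(proj(w,[0,0,0]))
E
```

```text
TL [424.7 230.2]
TR [590.6 280.2]
BL [452. 138.]
BR [618.9 187.1]
s1tl [481.5 245.7]
s1tr [491.3 248.8]
s1bl [509.  155.1]
s1br [518.3 158. ]
s3tl [564.6 271.6]
s3tr [575.4 273.5]
s3bl [592.7 179.8]
s3br [603.7 183.1]
mid [521.55  208.875] L 173.270915043466 173.97246908634708 W 96.15679903158174 97.30621768417471
16.582291656402 16.70208093958162
slot 1 [500.025 201.9  ] 10.278618584226207 9.741663102366001
slot 3 [584.1 227. ] 10.965856099730606 11.4843371598016
gt_l [439.6 239.6]
gt_r [447.1 241.7]
gb_l [470.8 134.7]
gb_r [478.7 136.9]
tt_l [523.8 266.1]
tt_r [530.5 268.7]
tb_l [555.4 161. ]
tb_r [562.2 163.2]
[-11.56822674 142.79452343]
```

```bash
python3 - <<'E'
from h import *
w=np.load('w2.npy',allow_pickle=True).item(); s=w['s']
Rt=R.from_euler('xyz',s['tool_rot']).as_matrix()
hsv=cv2.cvtColor(w['img'],cv2.COLOR_RGB2HSV)
def tool(u,v,h): return (Rt.T@(onz(w,u,v,s['eef_pos'][2]+h)-s['eef_pos'])).round(1)
for r in (145,150,165,180,200,220,240,280,300,330):
    b=[(c,int(hsv[r,c,2])) for c in range(245,278) if 100<hsv[r,c,0]<130 and hsv[r,c,1]>120]
    print(r,b[0],b[-1],tool(b[0][0],r+.5,20.4),tool(b[-1][0]+1,r+.5,20.4),[x[1] for x in b])
print([hsv[r,264].tolist() for r in range(138,180,3)])
E
python3 tgt.py 581.7 226.6 110 106.6
```

```text
145 (255, 160) (264, 168) [ 61.8  -0.3 -20.3] [ 61.8   3.5 -20.3] [160, 168, 169, 168, 167, 167, 167, 167, 168, 168]
150 (255, 159) (265, 170) [ 59.9  -0.3 -20.3] [ 59.9   3.8 -20.3] [159, 166, 168, 168, 168, 168, 169, 168, 167, 168, 170]
165 (255, 206) (268, 205) [ 54.   -0.3 -20.3] [ 54.1   5.1 -20.3] [206, 216, 219, 218, 218, 218, 218, 218, 218, 218, 218, 219, 216, 205]
180 (255, 197) (268, 191) [ 48.1  -0.3 -20.3] [ 48.1   5.1 -20.3] [197, 211, 217, 215, 215, 215, 215, 215, 215, 215, 215, 216, 211, 191]
200 (255, 197) (268, 176) [ 39.8  -0.3 -20.3] [ 39.8   5.2 -20.3] [197, 211, 216, 215, 215, 214, 214, 215, 215, 216, 216, 215, 208, 176]
220 (255, 198) (267, 204) [ 31.2  -0.3 -20.3] [ 31.2   5.  -20.3] [198, 211, 217, 215, 215, 215, 215, 215, 215, 215, 215, 212, 204]
240 (255, 198) (267, 189) [ 22.1  -0.3 -20.4] [ 22.    5.2 -20.4] [198, 211, 216, 215, 215, 214, 215, 215, 215, 215, 216, 210, 189]
280 (255, 199) (266, 114) [  1.6  -0.3 -20.4] [  1.6   5.1 -20.4] [199, 211, 215, 215, 214, 215, 216, 200, 173, 167, 168, 114]
300 (255, 202) (266, 58) [-10.   -0.3 -20.4] [-10.1   5.4 -20.4] [202, 215, 218, 218, 188, 165, 167, 167, 168, 171, 162, 58]
330 (255, 164) (264, 163) [-30.2  -0.2 -20.4] [-30.2   4.8 -20.4] [164, 168, 168, 169, 167, 167, 167, 167, 167, 163]
[[13, 141, 157], [14, 146, 173], [112, 154, 154], [109, 211, 168], [109, 205, 168], [109, 203, 168], [110, 199, 169], [109, 203, 168], [110, 204, 166], [108, 197, 218], [108, 197, 215], [109, 196, 215], [108, 197, 215], [108, 198, 215]]
at [508.5  99.8 286.9] yaw 106.4 qd 0.0385 F [ 0.3 -0.9 -2. ] w 11.0 t 5.1
shift cm [10.1  10.62 17.69] turn -0.2
```

The held compass has its plate centre 2.5 mm to tool +y, and its end at 54.4 mm against 54.5 expected, so the bezel is centred in the grip. I'm going above slot 3, the far free one.

{"fn": "play_rows", "kwargs": {"series": [[3,3,2,0,1],[6,6,5,0,1],[9,9,8,-0.2,1],[10.1,10.6,11,-0.2,1],[10.1,10.6,14,-0.2,1],[10.1,10.6,14,-0.2,1],[10.1,10.6,14,-0.2,1]]}}

```text
clock: 5.8
eef_pos: [582.5, 223.5, 147.0]
tool_rot: [-3.14, 0.001, 1.856]
force: [0.0, 0.3, -1.2]
width: 10.9
```

```bash
python3 tgt.py 581.9 226.7 110 106.6; python3 - <<'E'
from h import *
w=grab('wrist'); np.save('w3.npy',w,allow_pickle=True)
cv2.imwrite('pics/w3.png',cv2.resize(w['img'],(768,576),interpolation=cv2.INTER_CUBIC)[:,:,::-1])
E
```

```text
at [582.5 223.5 147. ] yaw 106.33 qd 0.0418 F [ 0.   0.3 -1.2] w 10.9 t 5.8
shift cm [0.34 0.04 3.7 ] turn -0.27
```

View pics/w3.png

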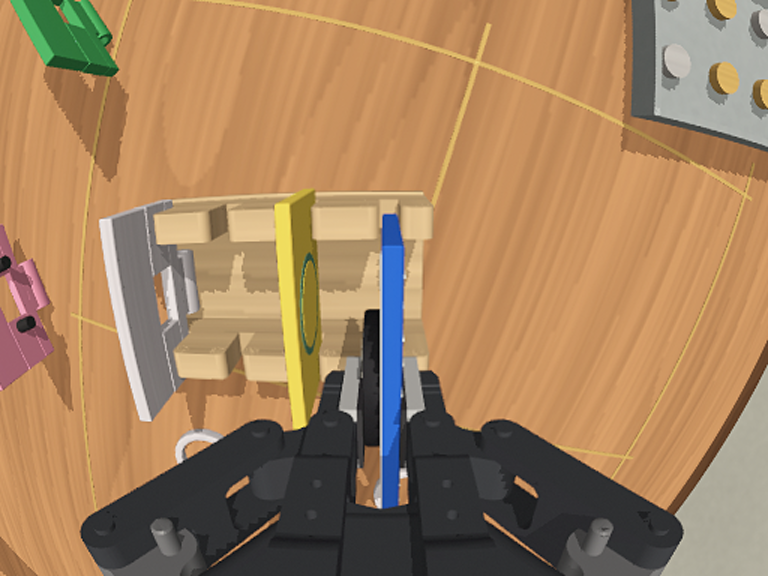

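The far cheek's slot gap at (390,208) lies directly below the blue plate at (392,225), and the template at (295,300) is clear. I'm lowering.

{"fn": "play_rows", "kwargs": {"series": [[0.3,0,1.5,-0.3,1],[0.3,0,3,-0.3,1],[0.3,0,4.5,-0.3,1],[0.3,0,5.5,-0.3,1],[0.3,0,5.5,-0.3,1],[0.3,0,5.5,-0.3,1]]}}

```text
clock: 6.45
eef_pos: [581.4, 228.7, 92.0]
tool_rot: [-3.141, 0.0, 1.863]
force: [-0.6, -0.7, -1.0]
width: 10.9
```

```bash
python3 tgt.py 581.9 226.7 71 106.6
```

```text
at [581.4 228.7  92. ] yaw 106.77 qd 0.0157 F [-0.6 -0.7 -1. ] w 10.9 t 6.45
shift cm [-0.21 -0.01  2.1 ] turn 0.17
```

{"fn": "play_rows", "kwargs": {"series": [[-0.2,0,0.6,0.1,1],[-0.2,0,1.2,0.1,1],[-0.2,0,1.8,0.1,1],[-0.2,0,2.0,0.1,1],[-0.2,0,2.1,0.1,1],[-0.2,0,2.1,0.1,1],[-0.2,0,2.1,0.1,1]]}}

```text
clock: 7.15
eef_pos: [582.2, 226.8, 71.5]
tool_rot: [3.141, -0.0, 1.862]
force: [-0.7, 0.5, -1.1]
width: 11.2
```

{"fn": "play_rows", "kwargs": {"series": [[0,0,0.15,0,1],[0,0,0.25,0,1],[0,0,0.25,0,1],[0,0,0.25,0,1]]}}

```text
clock: 7.55
eef_pos: [582.3, 226.8, 69.6]
tool_rot: [3.141, 0.0, 1.861]
force: [-0.8, 0.2, 5.3]
width: 11.4
```

Floor contact of about 6 N at the predicted height of 69.6. I'm opening partway and going up.

{"fn": "play_rows", "kwargs": {"series": [[0,0,0.1,0,0.75],[0,0,0.1,0,0.65],[0,0,0.1,0,0.65],[0,0,0.1,0,0.65],[0,0,0.1,0,0.65]]}}

```text
clock: 8.05
eef_pos: [582.2, 226.8, 67.8]
tool_rot: [3.141, -0.0, 1.861]
force: [0.5, -0.1, 1.9]
width: 29.7
```

{"fn": "play_rows", "kwargs": {"series": [[0,0,-2,0,0.65],[0,0,-5,0,0.65],[0,0,-9,0,0.65],[0,0,-13,0,0.5],[-2,-2,-17,0,0],[-5,-5,-20,0,0],[-7,-8,-20,0,0],[-9,-10.5,-20,0,0]]}}

```text
clock: 8.85
eef_pos: [506.1, 108.7, 268.7]
tool_rot: [3.141, 0.001, 1.861]
force: [-0.0, -0.9, -0.4]
width: 85.6
```

{"fn": "play_rows", "kwargs": {"series": [[0,0,0,0,0],[0,0,0,0,0],[0,0,0,0,0]]}}

```text
clock: 9.15
eef_pos: [507.7, 111.3, 267.8]
tool_rot: [3.141, -0.001, 1.862]
force: [-0.4, -0.2, -0.5]
width: 85.5
```

```bash
python3 - <<'E'
from h import *
w=grab('wrist'); print(w['s']['eef_pos'],w['s']['tool_rot'],abs(w['s']['qd']).max(),w['s']['width'],w['s']['force']); np.save('w4.npy',w,allow_pickle=True)
u,v=proj(w,[521,209,64]).astype(int); print(u,v)
v0=max(v-70,0);u0=max(u-95,0); print(u0,v0)
cv2.imwrite('pics/w4.png',cv2.resize(w['img'][v0:v0+140,u0:u0+190],(760,560),interpolation=cv2.INTER_NEAREST)[:,:,::-1])
E
```

```text
[507.70455309 111.34328124 267.77122823] [ 3.14096875e+00 -7.62222135e-04  1.86236687e+00] 0.01051968775943071 85.48274808851308 [-0.40878568 -0.21307678 -0.50517647]
291 90
196 20
```

View pics/w4.png

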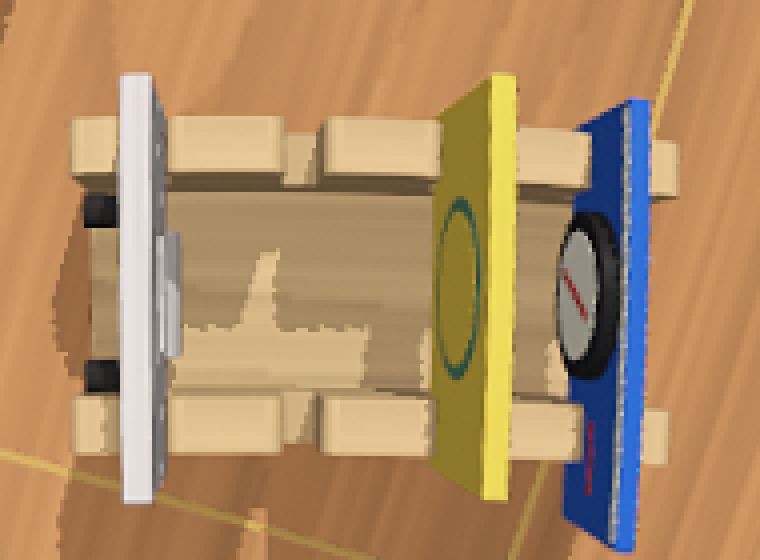

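The compass stands in slot 3 with its bezel between the cheeks, top edge at x≈640→625 in the crop. The gate's top edge runs x=120-152, y=75-502, with its pads on the left at (100,211) and (102,376).

```bash
python3 - <<'E'
from h import *
w=np.load('w4.npy',allow_pickle=True).item()
M=np.array([521.55,208.9]);a=np.radians(16.6);u=np.array([np.cos(a),np.sin(a)]);v=np.array([-u[1],u[0]])
def P(x,y,z):
    q=onz(w,196+x/4,20+y/4,z)[:2]; return q.round(1),np.round([(q-M)@u,(q-M)@v],1)
for n,x,y,z in [('c',632,100,90),('c',651,100,90),('c',613,550,90),('c',635,550,90),('g',120,75,100),('g',152,75,100),('g',122,502,100),('g',153,502,100),('pad',85,212,55),('pad',87,376,55)]: print(n,*P(x,y,z))
E
```

```text
c [566.9 278.1] [63.2 53.3]
c [571.9 280.2] [68.7 54. ]
c [601.2 159.8] [ 62.4 -69.8]
c [607.4 161.8] [ 68.8 -69.6]
g [439.9 239.1] [-69.7  52.3]
g [447.5 241.1] [-61.8  52. ]
g [470.8 134.5] [-69.9 -56.8]
g [478.4 136.7] [-62.  -56.9]
pad [435.2 205.3] [-83.8  21.2]
pad [448.9 159.5] [-83.7 -26.6]
```

Compass measured in the rack frame: x=65.8 (slot at 66), y=-8, length 124. Gate: x=-65.9, y=-2.4, width 109, upright. I'm going to the gate.

```bash
python3 tgt.py 459.1 187.8 140 106.6
```

```text
at [507.7 111.6 267.7] yaw 106.73 qd 0.0042 F [0.4 0.1 0. ] w 85.3 t 9.2
shift cm [ 8.69 -2.47 12.78] turn 0.13
```

{"fn": "play_rows", "kwargs": {"series": [[3,-0.8,2,0,0],[6,-1.6,5,0.1,0],[8.7,-2.5,8,0.1,0],[8.7,-2.5,11,0.1,0],[8.7,-2.5,12.8,0.1,0],[8.7,-2.5,12.8,0.1,0],[8.7,-2.5,12.8,0.1,0],[8.7,-2.5,12.8,0.1,0]]}}

```text
clock: 10.0
eef_pos: [459.3, 187.3, 140.7]
tool_rot: [3.14, -0.001, 1.86]
force: [-0.9, -0.2, -0.1]
width: 85.5
```

```bash
python3 tgt.py 459.1 187.8 77 106.6
```

```text
at [459.3 187.3 140.7] yaw 106.56 qd 0.0103 F [-0.9 -0.2 -0.1] w 85.5 t 10.0
shift cm [ 0.05 -0.01  6.37] turn -0.04
```

{"fn": "play_rows", "kwargs": {"series": [[0,0,2,0,0],[0,0,4,0,0],[0,0,6,0,0],[0,0,6.4,0,0],[0,0,6.4,0,0],[0,0,6.4,0,0],[0,0,6.4,0,1],[0,0,6.4,0,1]]}}

```text
clock: 10.8
eef_pos: [458.9, 186.7, 76.7]
tool_rot: [3.14, -0.0, 1.859]
force: [-0.2, -0.2, -0.5]
width: 58.7
```

{"fn": "play_rows", "kwargs": {"series": [[0,0,0,0,1],[0,0,0,0,1],[0,0,0,0,1],[0,0,0,0,1],[0,0,0,0,1],[0,0,0,0,1],[0,0,0,0,1]]}}

```text
clock: 11.5
eef_pos: [458.3, 186.6, 75.9]
tool_rot: [-3.142, 0.0, 1.86]
force: [-1.6, -0.5, 4.3]
width: 7.2
```

Gripped the gate at 7.2 mm, reading 1 mm low as it did on the compass. I'm lifting it and carrying it to the cradle.

{"fn": "play_rows", "kwargs": {"series": [[0,0,-2,0,1],[0,0,-5,0,1],[0,0,-9,0,1],[0,0,-13,0,1],[-2,0,-16,0,1],[-5,0,-18,0,1],[-9,-0.2,-18,1,1],[-13,-0.3,-18,2,1]]}}

```text
clock: 12.3
eef_pos: [492.8, 59.9, 256.3]
tool_rot: [3.14, 0.0, 1.825]
force: [0.4, 0.0, -1.2]
width: 7.0
```

{"fn": "play_rows", "kwargs": {"series": [[-4,0,0,1,1],[-8,0.3,0,2,1],[-12,0.6,0,3,1],[-16,0.9,0,4,1],[-20,1.1,0,5,1],[-24,1.2,0,6,1],[-28,1.2,0,6.4,1],[-32,1.2,0,6.4,1]]}}

```text
clock: 13.1
eef_pos: [584.3, -247.3, 254.9]
tool_rot: [-3.14, -0.001, 1.713]
force: [0.6, 1.1, -1.8]
width: 7.3
```

```bash
python3 tgt.py 598 -317 190 98.2
```

```text
at [ 584.3 -247.3  254.9] yaw 98.14 qd 0.6912 F [ 0.6  1.1 -1.8] w 7.3 t 13.1
shift cm [-7.1   0.38  6.49] turn -0.06
```

{"fn": "play_rows", "kwargs": {"series": [[-3,0.2,2,0,1],[-5.5,0.4,4,0,1],[-5.5,0.4,6.4,0,1],[-5.5,0.4,6.4,0,1],[-5.5,0.4,6.4,0,1],[-5.5,0.4,6.4,0,1]]}}

```text
clock: 13.7
eef_pos: [597.4, -298.6, 193.2]
tool_rot: [3.14, 0.0, 1.715]
force: [0.6, -0.6, -1.1]
width: 7.2
```

```bash
python3 - <<'E'
from h import *
w=grab('wrist'); print(w['s']['eef_pos'],w['s']['tool_rot'],abs(w['s']['qd']).max(),w['s']['width'],w['s']['force']); np.save('w5.npy',w,allow_pickle=True)
cv2.imwrite('pics/w5.png',cv2.resize(w['img'][0:300,150:400],(666,800),interpolation=cv2.INTER_NEAREST)[0:800:1,:,::-1][:600] if 0 else cv2.resize(w['img'][0:300,56:456],(800,600),interpolation=cv2.INTER_CUBIC)[:,:,::-1])
E
```

```text
[ 597.3597126  -298.60255558  193.15623374] [3.13958782e+00 4.77269878e-04 1.71463267e+00] 0.010567602313951456 7.161319623131403 [ 0.58407373 -0.57557297 -1.05056311]
```

View pics/w5.png

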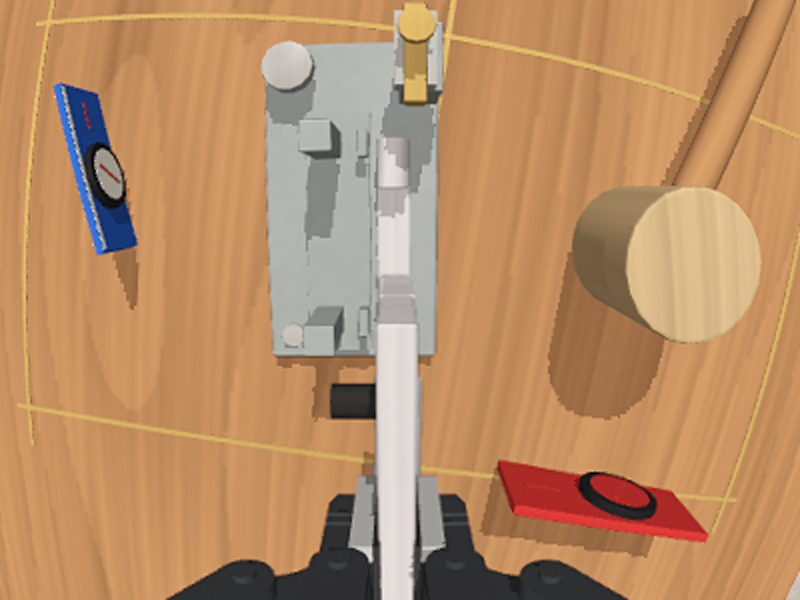

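The view shows the gate held with a pad pointing left (-x, towards the seat) at (352,400). The +y knuckle is at (392,138)-(392,188), and the empty seat posts at (318,135) and (323,332). Next: refining the cradle frame from this view and the gate's pose in the hand.

```bash
python3 - <<'E'
from h import *
w=np.load('w5.npy',allow_pickle=True).item(); s=w['s']
hsv=cv2.cvtColor(w['img'],cv2.COLOR_RGB2HSV).astype(int); S=hsv[...,1]; V=hsv[...,2]
L=[];Rr=[]
for r in range(60,172,6):
    c=np.where(S[r,180:290]<60)[0]+180
    a,b=c[0],c[-1]+1
    L.append(onz(w,a,r+.5,12)[:2]);Rr.append(onz(w,b,r+.5,12)[:2])
L=np.array(L);Rr=np.array(Rr)
for n,E in(('L',L),('R',Rr)):
    p=np.polyfit(E[:,1],E[:,0],1); res=E[:,0]-np.polyval(p,E[:,1]); k=abs(res)<3*np.median(abs(res))+.3
    p=np.polyfit(E[k,1],E[k,0],1); print(n,'yaw',np.degrees(np.arctan(-p[0])),'std',res[k].std().round(2),k.sum()); 
    if n=='L': pl=p
    else: pr=p
a=np.arctan(-(pl[0]+pr[0])/2); u=np.array([np.cos(a),np.sin(a)]); v=np.array([-u[1],u[0]])
xs=[np.array([np.polyval(p,-230),-230])@u for p in(pl,pr)]; print('u edges',xs,'mid',np.mean(xs),xs[1]-xs[0])
for cc in (200,206,245): # far (+y) and near (-y) edges
    q=np.where(S[15:182,cc]<60)[0]+15; print('col',cc,q[0],q[-1]+1,onz(w,cc+.5,q[0],12)[:2]@v,onz(w,cc+.5,q[-1]+1,12)[:2]@v)
print('knuckle rows'); 
for r in (72,76,80,84,88): print(r,[(c,hsv[r,c,2],hsv[r,c,1]) for c in range(238,266)])
for p,z in (((252,69),35),((252,94),35)): print('kn end',onz(w,*p,z)[:2]@v)
E
```

```text
L yaw 8.325903541211865 std 0.29 19
R yaw 8.02062850414629 std 0.27 19
u edges [np.float64(480.7961581601431), np.float64(570.0008520766391)] mid 525.3985051183911 89.20469391649607
col 200 20 178 -213.87993062366266 -385.8754784223604
col 206 22 178 -216.58088965609 -385.91669708410313
col 245 21 182 -216.91966981904818 -390.5924728432592
knuckle rows
72 [(238, np.int64(175), np.int64(7)), (239, np.int64(139), np.int64(11)), (240, np.int64(115), np.int64(9)), (241, np.int64(171), np.int64(7)), (242, np.int64(186), np.int64(7)), (243, np.int64(186), np.int64(7)), (244, np.int64(157), np.int64(6)), (245, np.int64(177), np.int64(13)), (246, np.int64(194), np.int64(12)), (247, np.int64(210), np.int64(13)), (248, np.int64(222), np.int64(13)), (249, np.int64(181), np.int64(14)), (250, np.int64(184), np.int64(14)), (251, np.int64(186), np.int64(14)), (252, np.int64(185), np.int64(12)), (253, np.int64(182), np.int64(13)), (254, np.int64(179), np.int64(14)), (255, np.int64(175), np.int64(13)), (256, np.int64(169), np.int64(14)), (257, np.int64(158), np.int64(15)), (258, np.int64(149), np.int
[... 3609 characters left out ...]
)), (248, np.int64(227), np.int64(11)), (249, np.int64(231), np.int64(11)), (250, np.int64(231), np.int64(11)), (251, np.int64(230), np.int64(11)), (252, np.int64(228), np.int64(11)), (253, np.int64(226), np.int64(11)), (254, np.int64(224), np.int64(13)), (255, np.int64(219), np.int64(12)), (256, np.int64(213), np.int64(12)), (257, np.int64(201), np.int64(13)), (258, np.int64(187), np.int64(12)), (259, np.int64(174), np.int64(15)), (260, np.int64(139), np.int64(13)), (261, np.int64(134), np.int64(8)), (262, np.int64(139), np.int64(7)), (263, np.int64(138), np.int64(7)), (264, np.int64(138), np.int64(7)), (265, np.int64(135), np.int64(8))]
kn end -271.65857781200486
kn end -296.12551301489395
```

```bash
python3 - <<'E'
from h import *
w=np.load('w5.npy',allow_pickle=True).item(); s=w['s']
a=np.radians(8.17); u=np.array([np.cos(a),np.sin(a)]); v=np.array([-u[1],u[0]])
for r,l,rr in ((72,244.5,260.8),(80,244.5,260.8),(88,244.5,260.8)):
    print('kn',[ (onz(w,c,r+.5,27)[:2]@u).round(1) for c in (l,rr)])
Rt=R.from_euler('xyz',s['tool_rot']).as_matrix(); V=cv2.cvtColor(w['img'],cv2.COLOR_RGB2GRAY).astype(int)
T=lambda c,r,h:(Rt.T@(onz(w,c,r,s['eef_pos'][2]+h)-s['eef_pos'])).round(1)
for r in (165,175,185,200,215,230,260): 
    g=np.abs(np.diff(V[r,235:275])); i=np.argsort(g)[-4:]+236; i.sort(); print(r,i,[T(c,r+.5,24.1)[:2] for c in i])
print('col',[(r,V[r,254]) for r in range(132,166,1)])
for r in (160,161,162): print('end',r,T(254.5,r,24.1))
E
```

```text
kn [np.float64(539.2), np.float64(555.1)]
kn [np.float64(539.2), np.float64(555.1)]
kn [np.float64(539.2), np.float64(555.2)]
165 [236 240 245 264] [array([54.8, -7.2]), array([54.8, -5.7]), array([54.8, -3.8]), array([54.8,  3.2])]
175 [241 245 264 273] [array([51. , -5.4]), array([51. , -3.9]), array([51. ,  3.2]), array([51. ,  6.6])]
185 [244 245 264 265] [array([47.1, -4.3]), array([47.1, -3.9]), array([47.1,  3.3]), array([47.1,  3.7])]
200 [244 245 264 265] [array([41.1, -4.3]), array([41.1, -4. ]), array([41.1,  3.3]), array([41.1,  3.7])]
215 [244 245 263 266] [array([34.9, -4.4]), array([34.9, -4. ]), array([34.9,  3. ]), array([34.9,  4.2])]
230 [238 244 245 263] [array([28.4, -6.9]), array([28.4, -4.5]), array([28.4, -4.1]), array([28.4,  3.1])]
260 [243 245 264 266] [array([14.4, -5.1]), array([14.4, -4.3]), array([14.4,  3.7]), array([14.4,  4.5])]
col [(132, np.int64(219)), (133, np.int64(218)), (134, np.int64(219)), (135, np.int64(220)), (136, np.int64(213)), (137, np.int64(190)), (138, np.int64(175)), (139, np.int64(175)), (140, np.int64(178)), (141, np.int64(174)), (142, np.int64(171)), (143, np.int64(170)), (144, np.int64(171)), (145, np.int64(170)), (146, np.int64(168)), (147, np.int64(185)), (148, np.int64(177)), (149, np.int64(171)), (150, np.int64(172)), (151, np.int64(171)), (152, np.int64(170)), (153, np.int64(168)), (154, np.int64(172)), (155, np.int64(172)), (156, np.int64(171)), (157, np.int64(172)), (158, np.int64(172)), (159, np.int64(172)), (160, np.int64(173)), (161, np.int64(172)), (162, np.int64(226)), (163, np.int64(226)), (164, np.int64(220)), (165, np.int64(220))]
end 160 [ 56.9  -0.3 -24.1]
end 161 [ 56.5  -0.3 -24.1]
end 162 [ 56.2  -0.3 -24.1]
```

Bore is at u=547.15 with knuckle width 15.9 against 16. The gate in hand is at tool x +1.1, tool y -0.35 and parallel. TCP target is (587.4,-239.1, 83.3) at yaw 98.2°.

```bash
python3 tgt.py 587.4 -239.1 140 98.2
```

```text
at [ 597.4 -298.8  193.4] yaw 98.23 qd 0.0037 F [ 0.3 -0.1 -0.4] w 7.4 t 13.75
shift cm [ 6.05 -0.15  5.33] turn 0.03
```

{"fn": "play_rows", "kwargs": {"series": [[2,0,1,0,1],[4,-0.1,2.5,0,1],[6,-0.15,4,0,1],[6,-0.15,5.3,0,1],[6,-0.15,5.3,0,1],[6,-0.15,5.3,0,1],[6,-0.15,5.3,0,1],[6,-0.15,5.3,0,1]]}}

```text
clock: 14.55
eef_pos: [586.9, -241.4, 139.7]
tool_rot: [3.14, 0.001, 1.712]
force: [0.6, -0.1, -0.9]
width: 7.5
```

```bash
python3 tgt.py 587.4 -239.1 83.3 98.2
```

```text
at [ 586.9 -241.4  139.7] yaw 98.09 qd 0.0083 F [ 0.6 -0.1 -0.9] w 7.5 t 14.55
shift cm [0.22 0.08 5.64] turn -0.11
```

{"fn": "play_rows", "kwargs": {"series": [[0.2,0.1,0.7,-0.1,1],[0.2,0.1,1.4,-0.1,1],[0.2,0.1,2,-0.1,1],[0.2,0.1,2.6,-0.1,1],[0.2,0.1,2.6,-0.1,1],[0.2,0.1,2.6,-0.1,1],[0.2,0.1,2.6,-0.1,1]]}}

```text
clock: 15.25
eef_pos: [587.3, -238.2, 113.1]
tool_rot: [3.141, 0.0, 1.715]
force: [0.1, 0.5, -1.9]
width: 7.4
```

```bash
python3 tgt.py 587.4 -239.1 83.3 98.2
```

```text
at [ 587.3 -238.2  113.1] yaw 98.26 qd 0.0041 F [ 0.1  0.5 -1.9] w 7.4 t 15.25
shift cm [-0.09 -0.    2.98] turn 0.06
```

{"fn": "play_rows", "kwargs": {"series": [[-0.1,0,0.4,0,1],[-0.1,0,0.8,0,1],[-0.1,0,1.2,0,1],[-0.1,0,1.2,0,1],[-0.1,0,1.2,0,1]]}}

```text
clock: 15.75
eef_pos: [587.1, -239.1, 100.6]
tool_rot: [-3.141, -0.0, 1.715]
force: [-0.0, -0.0, -1.7]
width: 7.2
```

```bash
python3 tgt.py 587.4 -239.1 83.3 98.2
```

```text
at [ 587.1 -239.1  100.6] yaw 98.26 qd 0.0046 F [-0.  -0.  -1.7] w 7.2 t 15.75
shift cm [-0.01  0.03  1.73] turn 0.06
```

Now the last 17 mm, slowly, watching the force.

{"fn": "play_rows", "kwargs": {"series": [[0,0,0.2,0,1],[0,0,0.4,0,1],[0,0,0.6,0,1],[0,0,0.8,0,1],[0,0,1.0,0,1],[0,0,1.0,0,1],[0,0,1.0,0,1]]}}

```text
clock: 16.45
eef_pos: [587.2, -239.2, 90.8]
tool_rot: [-3.142, -0.0, 1.715]
force: [-0.1, -0.9, -1.2]
width: 7.3
```

{"fn": "play_rows", "kwargs": {"series": [[0,0,0.2,0,1],[0,0,0.4,0,1],[0,0,0.6,0,1],[0,0,0.7,0,1],[0,0,0.7,0,1],[0,0,0.7,0,1],[0,0,0.7,0,1]]}}

```text
clock: 17.15
eef_pos: [587.3, -239.2, 83.9]
tool_rot: [3.141, 0.0, 1.715]
force: [0.1, -1.2, -1.8]
width: 7.3
```

```bash
python3 tgt.py 587.4 -239.1 83.3 98.2; python3 - <<'E'
from h import *
w=grab('wrist'); np.save('w6.npy',w,allow_pickle=True); t=grab('scene')
A=cv2.resize(w['img'][0:250,136:376],(480,500),interpolation=cv2.INTER_CUBIC)
B=cv2.resize(t['img'][155:225,105:215],(314,200),interpolation=cv2.INTER_CUBIC)
C=cv2.resize(t['img'][155:255,280:430],(314,209),interpolation=cv2.INTER_CUBIC)
D=np.zeros((500,314,3),np.uint8); D[:200]=B; D[210:419]=C
cv2.imwrite('pics/w6.png',np.hstack([A,D])[:,:,::-1])
E
```

```text
at [ 587.3 -239.2   83.9] yaw 98.26 qd 0.0017 F [ 0.1 -1.2 -1.8] w 7.3 t 17.15
shift cm [0.01 0.02 0.06] turn 0.06
```

View pics/w6.png

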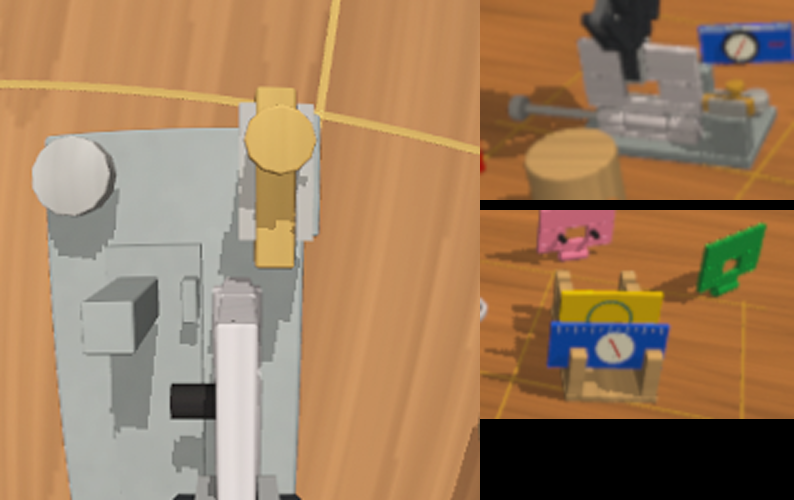

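Final view: the gate's plate is over the hinge at (237,400), its pad points to the seat posts, and the bolt tip at (275,265) is clear of the gate's end at (237,322). The scene crops show the gate upright on the hinge line, and the compass standing in the rack. Next is a numeric check in this view, with averaged force.

```bash
python3 - <<'E'
from h import *
w=np.load('w6.npy',allow_pickle=True).item(); s=w['s']
a=np.radians(8.17); u=np.array([np.cos(a),np.sin(a)]); v=np.array([-u[1],u[0]])
hsv=cv2.cvtColor(w['img'],cv2.COLOR_RGB2HSV).astype(int); S=hsv[...,1]
G=cv2.cvtColor(w['img'],cv2.COLOR_RGB2GRAY).astype(int)
for r in (170,180,190,200,210):
    L=np.where(S[r,150:280]<60)[0]; c=(L[0]+150,); cr=np.where(S[r,262:300]>90)[0][0]+262
    l,rr=onz(w,c[0],r+.5,12)[:2],onz(w,cr,r+.5,12)[:2]
    g=np.abs(np.diff(G[r,236:275])); e=np.argsort(g)[-4:]+237; e.sort()
    print(r,'base u',(l@u).round(1),(rr@u).round(1),'mid',((l+rr)/2@u).round(1),'gate edges',e,[(onz(w,x,r+.5,108)[:2]@u).round(1) for x in e])
print('col',[(r,G[r,254]) for r in range(136,166)])
print('gate end v',onz(w,254.5,161.5,108)[:2]@v)
tt=np.array(s['eef_pos'])[:2]; print('tcp u,v',tt@u,tt@v)
F=[]
for i in range(6):
    viewer.get_image('top'); F.append(status.read_state()['force'])
print(np.round(F,1).tolist(), np.mean(F,0).round(2), status.read_state()['eef_pos'],status.read_state()['clock'])
E
```

```text
170 base u 480.6 570.0 mid 525.3 gate edges [238 241 244 265] [np.float64(540.8), np.float64(541.9), np.float64(543.0), np.float64(550.8)]
180 base u 480.8 570.3 mid 525.5 gate edges [242 244 245 265] [np.float64(542.2), np.float64(543.0), np.float64(543.4), np.float64(550.9)]
190 base u 480.8 569.8 mid 525.3 gate edges [238 241 244 245] [np.float64(540.7), np.float64(541.8), np.float64(542.9), np.float64(543.3)]
200 base u 480.9 570.0 mid 525.5 gate edges [243 244 245 264] [np.float64(542.5), np.float64(542.9), np.float64(543.3), np.float64(550.6)]
210 base u 480.9 570.3 mid 525.6 gate edges [238 244 245 263] [np.float64(540.5), np.float64(542.9), np.float64(543.2), np.float64(550.2)]
col [(136, np.int64(136)), (137, np.int64(138)), (138, np.int64(129)), (139, np.int64(119)), (140, np.int64(117)), (141, np.int64(155)), (142, np.int64(171)), (143, np.int64(168)), (144, np.int64(169)), (145, np.int64(169)), (146, np.int64(166)), (147, np.int64(183)), (148, np.int64(175)), (149, np.int64(168)), (150, np.int64(169)), (151, np.int64(170)), (152, np.int64(168)), (153, np.int64(167)), (154, np.int64(170)), (155, np.int64(170)), (156, np.int64(169)), (157, np.int64(171)), (158, np.int64(170)), (159, np.int64(171)), (160, np.int64(173)), (161, np.int64(170)), (162, np.int64(224)), (163, np.int64(224)), (164, np.int64(218)), (165, np.int64(217))]
gate end v -263.8669601422793
tcp u,v 547.3077794020678 -320.20882663595364
[[-0.0, 0.3, -1.8], [-0.0, 1.1, -2.3], [-0.1, -0.5, -1.5], [0.4, -0.5, -0.8], [0.1, 0.5, -2.9], [0.7, -0.4, -1.6]] [ 0.16  0.09 -1.82] [ 587.21117387 -239.18612571   83.85008782] 17.55
```

The checks agree. The gate is 0.2-0.4 mm from the bore in x and -0.3 mm in y, and about +0.9 mm high. The mean force is only the gate's weight (1.8 N), so it hangs free. I'm trimming down 0.6 mm and letting it settle.

{"fn": "play_rows", "kwargs": {"series": [[0,0.02,0.06,0,1],[0,0.02,0.06,0,1],[0,0.02,0.06,0,1],[0,0.02,0.06,0,1],[0,0.02,0.06,0,1],[0,0.02,0.06,0,1],[0,0.02,0.06,0,1],[0,0.02,0.06,0,1]]}}

```text
clock: 18.35
eef_pos: [587.4, -239.2, 83.2]
tool_rot: [3.142, 0.0, 1.715]
force: [-0.5, -0.5, -2.1]
width: 7.1
```

```bash
python3 - <<'E'
from h import *
F=[]
for i in range(5):
    viewer.get_image('top'); s=status.read_state(); F.append(s['force'])
print(np.mean(F,0).round(2),s['eef_pos'].round(1),s['tool_rot'].round(3),abs(s['qd']).max(),s['width'],s['clock'])
ok=np.linalg.norm(s['eef_pos']-[587.4,-239.1,83.2])<1.5 and abs(np.mean(F,0)[2]+1.9)<1
print(ok)
if ok: print(order.finish_job())
E
```

```text
[-0.23 -0.09 -1.57] [ 587.4 -239.1   83.2] [ 3.142 -0.     1.715] 0.0016089422620716664 7.013144226255951 18.6
True
the job is handed in; nothing more can be done
None
```

I moved the blue compass from the cradle to the far free rack slot (slot 3) and let it go. I then carried the gate to the hinge and handed the job in at 18.6 s, still holding it between the knuckles.

- **Compass:** it stands on edge at x = 65.8 mm in the rack's frame, where the slot centre is 66. It sits 8 mm off centre lengthways so its bezel lies between the cheeks. It touched the slot floor at the predicted height.
- **Gate:** the bore measured about 0.4 mm from the hinge axis fore and aft, 0.3 mm along it and 0.3 mm high. It is parallel to the axis to about 0.1°, with the pads towards the compass seat. The vertical force averaged 1.6 N, about the gate's own weight, so it hangs free.
- **Disagreements:** the base edges and the knuckle outline put the hinge axis 0.3 to 0.6 mm apart. The finger opening reads about 1 mm under true thickness. None of these is large against the limits.
- **Not measured separately:** gate height comes from arm readings, not from a camera. I did not check the pin, bezels, mallet and template by measurement; the moves kept clear of them and no unexpected contact force showed.

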